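# Pin the serving tray to its crate with a tapered pin

## Robot

A 6-joint arm with a two-finger parallel gripper is mounted at the origin on the work surface. World frame = base frame: x ahead of the robot, y to its left, z up, the work surface at z = 0. Lengths are in m, angles in degrees, forces in N, time in s.
With the tool pointing down it reaches from about 0.3 to 0.75 m from the base axis. Payload 8.5 kg.
Tool frame: the origin (TCP) lies between the finger pads; the fingertips stand env.finger_overhang ahead of it and the grasp point (between the pads) lies 2 mm behind it (env.finger_overhang is the distance from the TCP to the fingertips, in m); z points along the fingers, y is the line along which they close (so a half turn about z gives the same grasp; the last joint's range is limited). The gripper opens to 85 mm and grips with 20 to 120 N. Pads are 22 mm wide; open, the fingers measure 114 mm over their backs; the gripper's body (76 mm by 85 mm) begins 54 mm behind the grasp point. The pads swing forward as they close: fully open they stand 13 mm farther back than shut.
Start: joints at [50.919, 21.807, 74.336, -0, 83.858, -12.336], TCP at [0.248, 0.491, 0.248] pointing down, gripper open.
Joint ranges: [-178.18, 178.18], [-50.72, 133.34], [12.68, 142.11], [-81.47, 261.47], [9.98, 163.14], [-165.26, 165.26]. Speed limits (degrees/s): [136.94, 136.94, 180, 180, 180, 180].

## Interface

Orientations are given as a 3x3 rotation matrix whose columns are the frame's x, y, z axes.
In Python, from rig import env gives the robot as it stands. The module is installed in compiled form; this text tells all that it offers.
- The arm moves only by the tool jog_arm, never from a script. Its arguments are lists of equal length, an entry for each row: "hand": the finger opening in m, from 0 to 0.0854; "travel": the shift along the world's x, y, z in m, a list of three; "yaw": the turn about the world's z in rad. A call has exactly 5 rows; each row shifts and turns the commanded pose from where the row before left it; what a row does not reach is not made up. A row lasts 1/8 s, in which the tool goes at most 62.5 mm and 10.7 degrees, less where a joint would pass 70% of its speed; a pose out of reach is approached as far as the arm can. A call is refused whole if a number of a shift passes 0.0625 or a number of a turn 0.188, either way. A call with a gripper value outside its range is refused whole. The fingers move at their own pace and stop on an object; "grip_force" is the grip in N (left out, the last holds). Time passes only in rows, so rows that do not move let the fingers close, or fill a call up. It gives the time, the measured TCP pose, the force, the opening and the grip force at its end, in the units of the state.
- env.observe(): the state, without advancing time (a new reading comes with each control period).
- env.get_image(name): name is "scene" or "top" or "wrist"; returns the picture (384x512x3 uint8, red, green, blue); there is no depth.
- env.calibration(name): a dict with "fx", "fy", "cx", "cy" (pixels), "position" and "rotation" of the camera in the world; the wrist camera has in their place "hand_eye" (4x4, takes a point from camera to tool coordinates, whose origin is the TCP and whose axes are the flange's). Camera axes: x right, y down, z forward; pixel columns grow to the right and rows downward; lengths in m; the calibration is good to about 2 mm. A picture is of the moment at which its call begins: read the wrist's pose just before it. calibration takes no time and is no camera call.
- env.close_job(): hands the job in; it is judged then, once.
The state is a dict: "time_s": time; "q": joint angles; "qvel": joint speeds; "joint_efforts": joint torques, N m; "position": TCP position; "tool_rot": TCP orientation; "ft_force": force on the tool from outside, world axes, zero at the start; "wrist_torque": the same for the moment, N m; "grip_width": finger opening in m; "gripper_force": force on a finger pad.
Only numpy, scipy, OpenCV 4.12 (cv2) and the standard library are available. Lean on these libraries where they do the work, as an engineer would, in place of code of your own. Each camera call takes 0.05 s, during which the arm holds its last target. There are 200 camera calls.

## Task

Lock the metal tray onto its crate: take the tapered steel pin out of the wooden rest, put it through the hole in the tray's brass lug and the steel eye hidden under it, and drive it down until its collar sits flush on the lug, so that the taper drags the tray along until both holes are in line. Feel your way, never letting the pin press on tray, crate or eye with more than 25 N; do not push the tray or crate with the gripper, leave the bowl, mortar cup, tub and plate as they are, and let go of the pin when it is home.

Things in the scene. Friction and masses are not known exactly. Their poses are not given: they have to be found in the camera images.
- pin_grip (a point): Loose tapered pin (about 250 g): point on its axis half-way up its red round grip (22 mm across, 40 mm tall, top 18 mm above this point). Below the grip: steel collar 44 mm across, 5 mm thick; straight shank 30 mm across, 18 mm long; cone 50 mm long to a flat 6 mm tip. z points up the pin. It starts upright in the wooden rest, tip down, collar on the rest's top
- pin_collar (a point): Centre of the underside of the pin's collar, 27 mm below pin_grip, z up the pin; it meets the lug's top when the pin is home
- pin_tip (a point): The pin's tip, 68 mm below pin_collar and 95 mm below pin_grip
- rest: Dark wooden rest block fixed on the bench, 64 x 64 x 80 mm tall, with a 34 mm through hole in its middle that holds the pin; origin at the centre of its underside
- crate: Wooden crate fixed on the bench, 250 mm (its x) x 360 mm (its y) x 90 mm tall, origin at the centre of its underside, z up. The metal tray (240 x 350 mm, rim 18 mm high) covers its top. On its -y side two dark steel fork bars stick out 100 mm below the lug, 31 mm either side of the fork's middle, carrying the eye
- lug_hole (a point): Centre of the mouth (upper face) of the vertical 32 mm hole in the tray's brass lug, at first at (0, -235, 97) mm in the crate's frame, axes as the crate's. The lug is 6 mm thick, 76 mm wide; the tray's rim, 12 mm higher, begins 60 mm away on the crate's +y side. Lug and tray slide together up to 14 mm along the crate's x and y, dragging about 2.5 N each way, without turning or springing back
- bowl: Green plastic bowl, 100 mm wide, 50 mm tall, standing loose on the tray; origin at its underside's centre
- mortar: Small wooden mortar cup, 72 mm wide, 60 mm tall, standing loose on the tray; origin at its underside's centre
- tub: Red snap-top tub, 90 mm wide, 52 mm tall, standing loose on the tray; origin at its underside's centre
- plate: White enamel plate, 170 mm wide, 18 mm tall, lying loose on the bench; origin at its underside's centre
- eye_top (a point): Fixed mark at the level of the eye's upper face, 7 mm below the lug's top, under the start place of the lug's hole. The eye is a dark steel ring, 68 mm across, 8 mm thick, fixed on the fork 1 mm under the lug, with a vertical 32 mm through hole. The hole's centre is NOT at this mark but 10 mm off it, in any direction, which is not measured (feel it, or see it through the lug). Below it is free
Things that resemble listed ones, but are neither listed nor needed, are in the scene too. What is shaped like the part that bears pin_grip but green or turquoise is not meant.

How it is judged (in metres and radians):
On the way, in this order (a step that is already met when the one before it is completed fails the run):
1. the pin's tip has passed through the lug into the eye (z of pin_tip in the frame of eye_top below -0.004 m and horizontal distance between pin_tip and lug_hole below 0.012 m), for 0.04 s.
2. the collar sits on the lug and the tray has been dragged into line with the eye (z of pin_collar in the frame of lug_hole between -0.002 and 0.002 m and horizontal distance between pin_collar and lug_hole below 0.003 m and distance of lug_hole from where it was at the start of the episode above 0.005 m and z of pin_tip in the frame of eye_top below -0.055 m and angle between pin_grip's own z axis and vertical below 0.06 rad), for 0.2 s.
At the end, for the whole second after the job is handed in: The pin stands upright (within 3.5 degrees) through lug and eye, its collar on the lug (gap under 2 mm, axis within 3 mm of the lug hole's), the tray pulled over at least 5 mm, into line with the eye, and the pin is let go (all of step 2 and contact force between the fingers and anything else below 0.2 N); the robot touches nothing.
It fails at once if the pin presses on the tray, crate or eye with more than 25 N (contact force between pin and crate above 25 N).
It fails at once if the gripper or arm pushes the tray or crate (contact force between any of the fingers, the arm and crate above 4 N).
It fails at once if the bowl, mortar cup, tub or plate is shifted by more than 25 mm or tipped (distance of any of bowl, mortar, tub, plate from where it was at the start of the episode above 0.025 m or angle between any of bowl, mortar, tub, plate's own z axis and vertical above 0.3 rad).
It also fails if it takes over 69 s, if anything falls off the work surface, if the arm or the gripper's body presses on something with over 40 N, if the wrist force passes 120 N, or if a joint passes its speed limit or range.

## Working session

There is one attempt and no reset: what is moved stays moved. The work goes in short steps, Python scripts to look and compute and a tool call to move; the robot and the scene stay as the last step left them, time stands still between calls to the robot, and variables do not carry over. Pictures are saved under pics/ and viewed, at most 10 in all, crops included, and the job is handed in when it is done.

Besides the shell and the picture viewer there is one more tool, called in YAML: its name, and indented under it one key for each argument. jog_arm: Moves the arm, as the interface text tells. Its arguments: {"type":"object","properties":{"hand":{"type":"array"},"travel":{"type":"array"},"yaw":{"type":"array"},"grip_force":{"type":"number"}},"required":["hand","travel","yaw"]}

```bash
mkdir -p pics
python3 - <<'E'
from rig import env
import cv2
for n in ("top","scene"):
    cv2.imwrite(f"pics/{n}0.png",env.get_image(n)[:,:,::-1])
    c=env.calibration(n);print(n,c)
print(env.calibration("wrist"),env.finger_overhang)
s=env.observe();print(s)
E
```

```text
top {'fx': 391.58248801876, 'fy': 391.58248801876, 'cx': 263.8728498902197, 'cy': 189.87615347329444, 'position': array([ 0.3831312 , -0.13891768,  1.30865224]), 'rotation': array([[ 0.01189388, -0.99047409,  0.1371846 ],
       [-0.99988891, -0.01301354, -0.00726767],
       [ 0.0089837 , -0.13708292, -0.99051884]])}
scene {'fx': 378.0292448584087, 'fy': 378.0292448584087, 'cx': 252.77314852970503, 'cy': 192.45674023953856, 'position': array([ 1.10618716, -0.82122013,  0.72765497]), 'rotation': array([[ 0.74873089,  0.39472721, -0.53253402],
       [ 0.66247642, -0.41776227,  0.6217714 ],
       [ 0.02295747, -0.81833069, -0.57428899]])}
{'fx': 296.34896757774067, 'fy': 296.34896757774067, 'cx': 255.1990569690757, 'cy': 189.1642583617597, 'hand_eye': array([[ 5.81011561e-04, -9.50628148e-01, -3.10331737e-01,
         7.93107762e-02],
       [ 9.99999625e-01,  7.51611338e-04, -4.30157587e-04,
         1.49111820e-04],
       [ 6.42168763e-04, -3.10331371e-01,  9.50628228e-01,
        -1.25599518e-01],
       [ 0.00000000e+00,  0.00000000e+00,  0.00000000e+00,
         1.00000000e+00]])} 0.017
{'time_s': 0.1, 'q': array([ 5.09187320e+01,  2.18374790e+01,  7.43773819e+01,  3.04909694e-04,
        8.38565963e+01, -1.23353435e+01]), 'qvel': array([ 0.06887611, -0.07639209, -0.06036407, -0.04907576,  0.01056487,
        0.00375384]), 'joint_efforts': array([ 3.98642616e-03, -4.49222517e+01, -2.31657332e+01, -1.74257120e-04,
        3.67814806e-03, -3.39805274e-05]), 'position': array([0.24737371, 0.49098179, 0.24778806]), 'tool_rot': array([[-8.93010592e-01,  4.50034951e-01, -7.90346227e-04],
       [ 4.50035563e-01,  8.93010113e-01, -9.64777733e-04],
       [ 2.71603473e-04, -1.21724064e-03, -9.99999222e-01]]), 'ft_force': array([0.58725494, 0.67136201, 0.95295172]), 'wrist_torque': array([-0.02060565, -0.04556627,  0.04728336]), 'gripper_force': 0.0, 'grip_width': 0.08556865491544471}
```

View pics/top0.png

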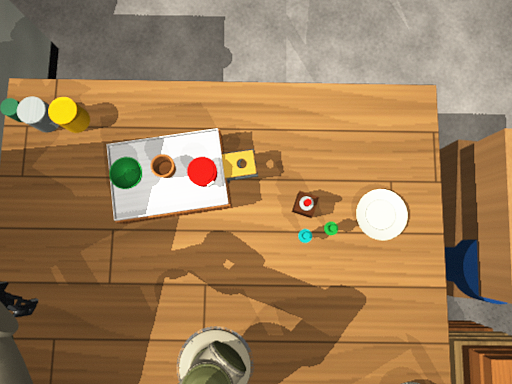

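View pics/scene0.png

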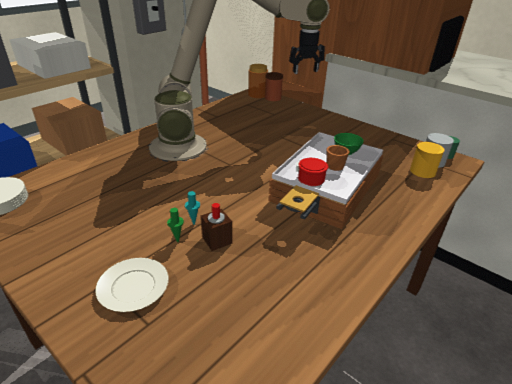

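The top view shows the red grip at about (307,203), the lug hole at about (240,163) and the lookalike pins at (305,236) and (331,228). The scene view agrees: red grip (215,210), lug hole (298,199). Next I measure both more precisely.

```bash
cat > h.py <<'E'
import numpy as np, cv2
from rig import env
def cam(n):
    c=env.calibration(n)
    if n=="wrist":
        s=env.observe();T=np.eye(4);T[:3,:3]=s["tool_rot"];T[:3,3]=s["position"];T=T@c["hand_eye"]
        return c,T[:3,3],T[:3,:3]
    return c,np.array(c["position"]),np.array(c["rotation"])
def at_z(cm,u,v,z):
    c,p,R=cm
    d=R@np.array([(u-c["cx"])/c["fx"],(v-c["cy"])/c["fy"],1]);return p+d*(z-p[2])/d[2]
def proj(cm,P):
    c,p,R=cm;q=R.T@(np.asarray(P)-p);return c["cx"]+c["fx"]*q[0]/q[2],c["cy"]+c["fy"]*q[1]/q[2]
E
python3 - <<'E'
from h import *
t=cam("top");s=cam("scene")
im=cv2.imread("pics/top0.png");sc=cv2.imread("pics/scene0.png")
def red(I,x0,x1,y0,y1):
    h=cv2.cvtColor(I,cv2.COLOR_BGR2HSV);m=((h[...,0]<8)|(h[...,0]>172))&(h[...,1]>200)&(h[...,2]>120)
    ys,xs=np.nonzero(m[y0:y1,x0:x1]);return xs.mean()+x0,ys.mean()+y0,len(xs),xs.min()+x0,xs.max()+x0,ys.min()+y0,ys.max()+y0
r=red(im,295,320,190,215);print(r,at_z(t,r[0],r[1],.125))
r=red(sc,205,228,198,220);print(r,at_z(s,r[0],r[1],.107))
print(at_z(t,240,163,.097),at_z(s,298,199,.097))
for P in ((108,144),(218,129),(229,209),(114,221)): print(at_z(t,*P,.109))
a=cv2.resize(im[115:235,195:335],None,fx=5,fy=5,interpolation=cv2.INTER_CUBIC);cv2.imwrite("pics/c1.png",a)
E
```

```text
(np.float64(307.05263157894734), np.float64(202.18421052631578), 38, np.int64(304), np.int64(310), np.int64(199), np.int64(205)) [ 0.51100087 -0.27937666  0.125     ]
(np.float64(214.94444444444446), np.float64(205.66666666666666), 36, np.int64(212), np.int64(219), np.int64(203), np.int64(211)) [ 0.49734412 -0.26651116  0.107     ]
[ 0.63547029 -0.07154535  0.097     ] [ 0.63659346 -0.07417871  0.097     ]
[0.68792757 0.34224044 0.109     ]
[ 7.41412358e-01 -5.74550362e-04  1.09000000e-01]
[ 0.48861411 -0.04138044  0.109     ]
[0.44748888 0.3080532  0.109     ]
```

View pics/c1.png

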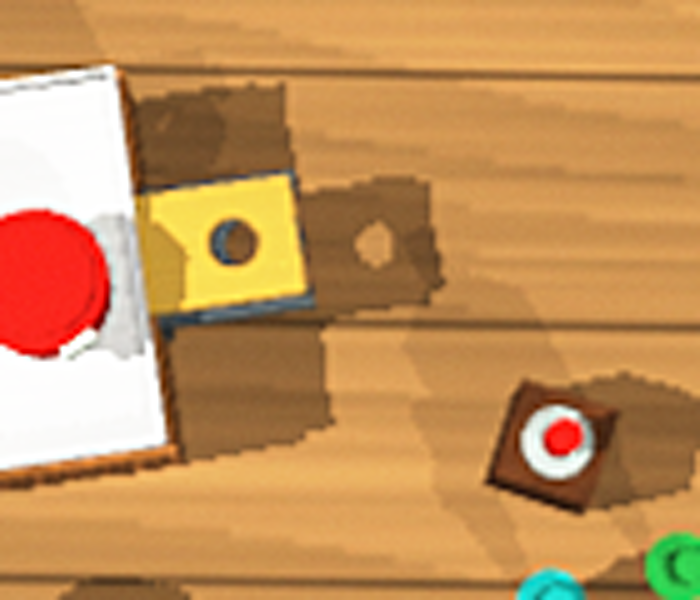

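The brass lug hole has a dark eye crescent on its crate side, so the eye is offset towards crate -y. The pin stands in the tilted rest block. I'll go by way of a viewpoint with the wrist camera over the lug.

jog_arm:
  hand: [0.085,0.085,0.085,0.085,0.085]
  travel:
    - [0.0267,-0.0428,0]
    - [0.0267,-0.0428,0]
    - [0.0267,-0.0428,0]
    - [0.0267,-0.0428,0]
    - [0.0267,-0.0428,0]
  yaw: [-0.0634,-0.0634,-0.0634,-0.0634,-0.0634]

```text
time_s: 0.72
position: [0.3815, 0.2756, 0.2481]
tool_rot: [[-0.707, 0.707, -0.0], [0.707, 0.707, -0.0], [0.0, -0.0, -1.0]]
ft_force: [1.2, -0.3, -0.2]
grip_width: 0.0849
gripper_force: 0.0
```

jog_arm:
  hand: [0.085,0.085,0.085,0.085,0.085]
  travel:
    - [0.0267,-0.0428,0]
    - [0.0267,-0.0428,0]
    - [0.0267,-0.0428,0]
    - [0.0267,-0.0428,0]
    - [0.0267,-0.0428,0]
  yaw: [-0.0634,-0.0634,-0.0634,-0.0634,-0.0634]

```text
time_s: 1.35
position: [0.5151, 0.0616, 0.2481]
tool_rot: [[-0.451, 0.893, -0.001], [0.893, 0.451, 0.0], [0.0, -0.0, -1.0]]
ft_force: [0.5, 1.7, -0.5]
grip_width: 0.0851
gripper_force: 0.0
```

jog_arm:
  hand: [0.085,0.085,0.085,0.085,0.085]
  travel:
    - [0.0267,-0.0428,0]
    - [0.0267,-0.0428,0]
    - [0.0267,-0.0428,-0.014]
    - [0.0267,-0.0428,-0.02]
    - [0.0267,-0.0428,-0.014]
  yaw: [-0.0634,-0.0634,-0.0634,-0.0634,-0.0634]

```text
time_s: 1.98
position: [0.6484, -0.1523, 0.1989]
tool_rot: [[-0.15, 0.989, -0.002], [0.989, 0.15, 0.001], [0.001, -0.001, -1.0]]
ft_force: [0.5, 0.1, 0.7]
grip_width: 0.0852
gripper_force: 0.0
```

jog_arm:
  hand: [0.085,0.085,0.085,0.085,0.085]
  travel:
    - [0,0,0]
    - [0,0,0]
    - [0,0,0]
    - [0,0,0]
    - [0,0,0]
  yaw: [0,0,0,0,0]

```text
time_s: 2.6
position: [0.6479, -0.1504, 0.2008]
tool_rot: [[-0.153, 0.988, 0.0], [0.988, 0.153, -0.0], [-0.0, 0.0, -1.0]]
ft_force: [-0.3, -0.2, -0.3]
grip_width: 0.0851
gripper_force: 0.0
```

Run:
```python
from h import *
w=cam("wrist");np.save("w1.npy",np.array([w[1],*w[2]]));I=env.get_image("wrist")[:,:,::-1]
cv2.imwrite("pics/w1.png",I);s=env.observe();print(s["position"],s["tool_rot"][:,1],s["ft_force"],s["time_s"])
u,v=proj(w,(.636,-.073,.097));print(u,v)
a=I[max(0,int(v)-75):int(v)+75,int(u)-100:int(u)+100]
print(int(u)-100,max(0,int(v)-75));cv2.imwrite("pics/c2.png",cv2.resize(a,None,fx=4,fy=4,interpolation=cv2.INTER_CUBIC))
```

```text
[ 0.64794013 -0.15049831  0.20064699] [9.88247099e-01 1.52864594e-01 2.95498675e-04] [ 0.11492371 -0.10782147  0.65751828] 2.65
254.8959821253022 94.04790350707168
154 19
```

View pics/c2.png

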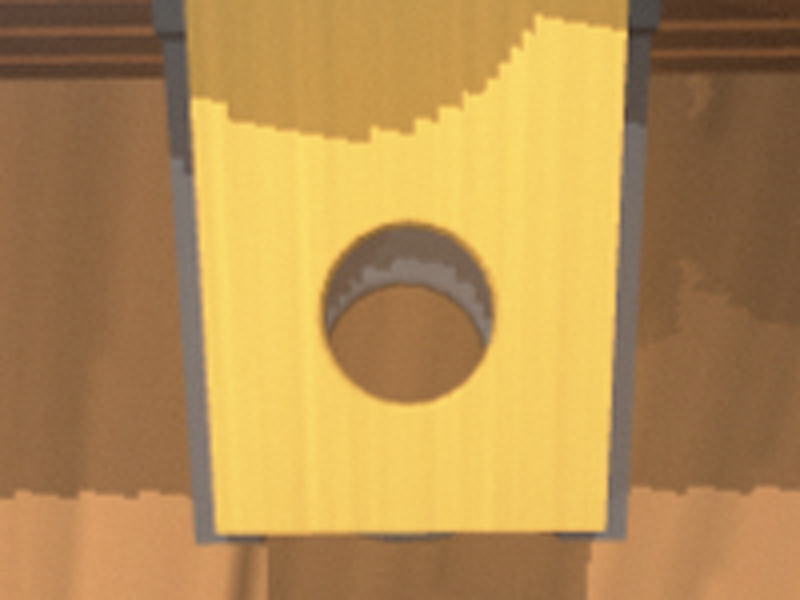

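The wrist crop shows the lug hole centred at about crop (408,313). The upper rim of the eye hole peaks at (408,283) and passes (330,330) and (487,345). I'll fit the eye centre to that arc.

Run:
```python
from h import *
from scipy.optimize import least_squares
a=np.load("w1.npy");cm=(env.calibration("wrist"),a[0],a[1:])
f=lambda P,z:np.array([at_z(cm,154+x/4,19+y/4,z)[:2] for x,y in P])
L=f([(322,313),(494,313),(408,221),(408,405)],.097)
def fit(P): return least_squares(lambda c:np.hypot(*(P-c).T)-.016,P.mean(0)).x
l=fit(L);print("lug",l,np.hypot(*(L-l).T))
c,s=.9882,.1529;R=np.array([[c,s],[-s,c]])
for z in (.09,.082):
  E=f([(408,283),(330,330),(487,345),(360,297),(455,300)],z);e=least_squares(lambda c:np.hypot(*(E-c).T)-.016,l+[0,-.008]).x
  print("eye",e,np.hypot(*(E-e).T),"off crate",R@(e-l))
T=cam("top")
for u,v in((305,236),(331,228)):print(at_z(T,u,v,.1))
e=f([(190,100),(210,500),(628,25),(605,525)],.097);print(e[1]-e[0],e[3]-e[2])
```

```text
lug [ 0.63721018 -0.07547434] [0.01589791 0.01589792 0.01625213 0.01624729]
eye [ 0.6383704 -0.0856453] [0.01592018 0.01625746 0.01627981 0.01595822 0.01589889] off crate [-0.00040861 -0.01022834]
eye [ 0.63840123 -0.08542991] [0.01577092 0.01655716 0.01659479 0.01595743 0.01585306] off crate [-0.00034522 -0.0100202 ]
[ 0.40929085 -0.27570006  0.1       ]
[ 0.43473251 -0.35589919  0.1       ]
[ 0.01072034 -0.0695061 ] [ 0.01395181 -0.08582356]
```

jog_arm:
  hand: [0.085,0.085,0.085,0.085,0.085]
  travel:
    - [-0.0345,-0.0319,0]
    - [-0.0345,-0.0319,0]
    - [-0.0345,-0.0319,0]
    - [-0.0345,-0.0319,0]
    - [0,0,0]
  yaw: [0,0,0,0,0]

```text
time_s: 3.28
position: [0.5083, -0.2803, 0.2007]
tool_rot: [[-0.149, 0.989, -0.0], [0.989, 0.149, -0.0], [-0.0, -0.0, -1.0]]
ft_force: [0.6, 0.7, 0.3]
grip_width: 0.0852
gripper_force: 0.0
```

Run:
```python
from h import *
w=cam("wrist");I=env.get_image("wrist")[:,:,::-1]
cv2.imwrite("pics/w2.png",I);s=env.observe();print(s["position"])
h=cv2.cvtColor(I,cv2.COLOR_BGR2HSV);m=(((h[...,0]<8)|(h[...,0]>172))&(h[...,1]>190)&(h[...,2]>60)).astype(np.uint8)
n,_,st,ce=cv2.connectedComponentsWithStats(m)
for i in range(1,n):
  if st[i,4]>100: print(st[i],ce[i],at_z(w,*ce[i],.115))
print(proj(w,(.51,-.278,.125)))
```

```text
[ 0.50940004 -0.27917617  0.20067524]
[250 199  28  23 386] [263.83678756 211.33678756] [ 0.51625456 -0.28666423  0.115     ]
(np.float64(257.60492513238756), np.float64(204.4747817617759))
```

View pics/w2.png

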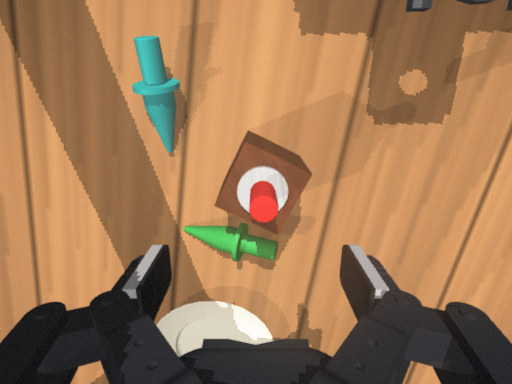

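Run:
```python
from h import *
w=cam("wrist");I=cv2.imread("pics/w2.png")
h=cv2.cvtColor(I,cv2.COLOR_BGR2HSV)
m=((h[...,1]<50)&(h[...,2]>130)).astype(np.uint8);n,_,st,ce=cv2.connectedComponentsWithStats(m[150:230,220:310].copy())
print([(list(st[i]),ce[i]+[220,150]) for i in range(1,n) if st[i,4]>50])
print(at_z(w,263,190.5,.085),at_z(w,264,208.5,.125))
m=((h[...,0]<3)|(h[...,0]>176))&(h[...,1]>200)
for v in range(178,224,3): print(v,np.nonzero(m[v,240:290])[0][[0,-1]]+240 if m[v,240:290].any() else None,h[v,264])
```

```text
[([np.int32(17), np.int32(16), np.int32(51), np.int32(46), np.int32(1144)], array([261.52884615, 184.5034965 ]))]
[ 0.51643327 -0.27867628  0.085     ] [ 0.51624482 -0.2792762   0.125     ]
178 None [ 25   7 234]
181 None [  2 126 215]
184 None [  1 188 213]
187 None [  1 188 214]
190 None [  1 187 214]
193 None [  2 192 213]
196 None [  1 185 249]
199 None [  1 189 251]
202 None [  2 189 251]
205 None [  2 189 251]
208 None [  2 193 250]
211 None [  2 192 250]
214 None [  2 192 250]
217 None [  2 192 249]
220 None [  2 190 249]
223 None [ 11 145 102]
```

The grip top is at (264,208) and the collar centre at (263,190); both give the pin axis as (0.516, -0.279), which is consistent. Descending to grip.

jog_arm:
  hand: [0.085,0.085,0.085,0.085,0.085]
  travel:
    - [0.0065,-0.0005,-0.02]
    - [0,0,-0.03]
    - [0,0,-0.025]
    - [0,0,-0.0145]
    - [0,0,0]
  yaw: [0,0,0,0,0]

```text
time_s: 3.95
position: [0.5168, -0.2783, 0.1103]
tool_rot: [[-0.153, 0.988, -0.001], [0.988, 0.153, 0.001], [0.001, -0.001, -1.0]]
ft_force: [-0.5, 0.4, 0.2]
grip_width: 0.0851
gripper_force: 0.0
```

jog_arm:
  hand: [0.05,0.035,0.03,0.025,0.02]
  travel:
    - [0,0,0]
    - [0,0,0]
    - [0,0,0]
    - [0,0,0]
    - [0,0,0]
  yaw: [0,0,0,0,0]
  grip_force: 30

```text
time_s: 4.58
position: [0.5163, -0.2791, 0.1112]
tool_rot: [[-0.152, 0.988, -0.0], [0.988, 0.152, -0.0], [-0.0, -0.0, -1.0]]
ft_force: [-1.8, -0.4, 3.9]
grip_width: 0.021
gripper_force: 29.2
```

jog_arm:
  hand: [0.01,0.01,0.01,0.01,0.01]
  travel:
    - [0,0,0]
    - [0,0,0]
    - [0,0,0]
    - [0,0,0]
    - [0,0,0]
  yaw: [0,0,0,0,0]
  grip_force: 60

```text
time_s: 5.2
position: [0.5163, -0.2791, 0.1113]
tool_rot: [[-0.152, 0.988, -0.0], [0.988, 0.152, -0.0], [-0.0, -0.0, -1.0]]
ft_force: [-2.9, 1.1, 5.3]
grip_width: 0.0203
gripper_force: 58.4
```

jog_arm:
  hand: [0.01,0.01,0.01,0.01,0.01]
  travel:
    - [0,0,0.01]
    - [0,0,0.025]
    - [0,0,0.03]
    - [0,0,0.025]
    - [0,0,0.01]
  yaw: [0,0,0,0,0]

```text
time_s: 5.82
position: [0.5168, -0.279, 0.2122]
tool_rot: [[-0.153, 0.988, 0.002], [0.988, 0.153, -0.001], [-0.001, 0.002, -1.0]]
ft_force: [1.1, -0.2, -3.1]
grip_width: 0.0209
gripper_force: 58.8
```

jog_arm:
  hand: [0.01,0.01,0.01,0.01,0.01]
  travel:
    - [0.02,0.03,0.002]
    - [0.03,0.05,0.002]
    - [0.03,0.05,0.0]
    - [0.03,0.045,0]
    - [0.0105,0.024,0]
  yaw: [0,0,0,0,0]

```text
time_s: 6.45
position: [0.6379, -0.0772, 0.2136]
tool_rot: [[-0.155, 0.988, -0.002], [0.988, 0.155, 0.001], [0.001, -0.001, -1.0]]
ft_force: [0.2, -0.3, -2.8]
grip_width: 0.0204
gripper_force: 59.0
```

jog_arm:
  hand: [0.01,0.01,0.01,0.01,0.01]
  travel:
    - [0,0,0]
    - [0,0,0]
    - [0,0,0]
    - [0,0,0]
    - [0,0,0]
  yaw: [0,0,0,0,0]

```text
time_s: 7.08
position: [0.6369, -0.0804, 0.2149]
tool_rot: [[-0.152, 0.988, 0.0], [0.988, 0.152, -0.0], [-0.0, 0.0, -1.0]]
ft_force: [0.6, 0.9, -2.4]
grip_width: 0.0205
gripper_force: 59.1
```

Run:
```python
from h import *
s=env.observe();p=s["position"];print(p,s["ft_force"],s["tool_rot"])
a=env.get_image("scene")[:,:,::-1];w=env.get_image("wrist")[:,:,::-1]
cm=cam("scene");print(proj(cm,p-[0,0,.099]),proj(cm,p-[0,0,.031]),proj(cm,p))
u,v=map(int,proj(cm,p-[0,0,.06]));A=cv2.resize(a[v-38:v+38,u-26:u+26],None,fx=7.8,fy=7.8,interpolation=cv2.INTER_CUBIC)
print(u-26,v-38)
W=w[90:290,140:330];W=cv2.resize(W,(A.shape[1],A.shape[0]*W.shape[0]//W.shape[0]))
cv2.imwrite("pics/s3.png",A);cv2.imwrite("pics/w3.png",w)
cv2.imwrite("pics/both3.png",np.hstack([A[:590,:395],cv2.resize(w[90:390,155:355],(395,590))]))
```

```text
[ 0.6368934  -0.08042151  0.21489847] [ 0.60322773  0.85290326 -2.44386866] [[-1.51743321e-01  9.88419927e-01  1.07616419e-04]
 [ 9.88419932e-01  1.51743324e-01 -2.55338495e-05]
 [-4.15682388e-05  1.02495622e-04 -9.99999994e-01]]
(np.float64(297.3964495958719), np.float64(194.5566301782309)) (np.float64(299.6772159716311), np.float64(174.0696491172725)) (np.float64(300.77579864919227), np.float64(164.2016316174086))
272 144
```

View pics/both3.png

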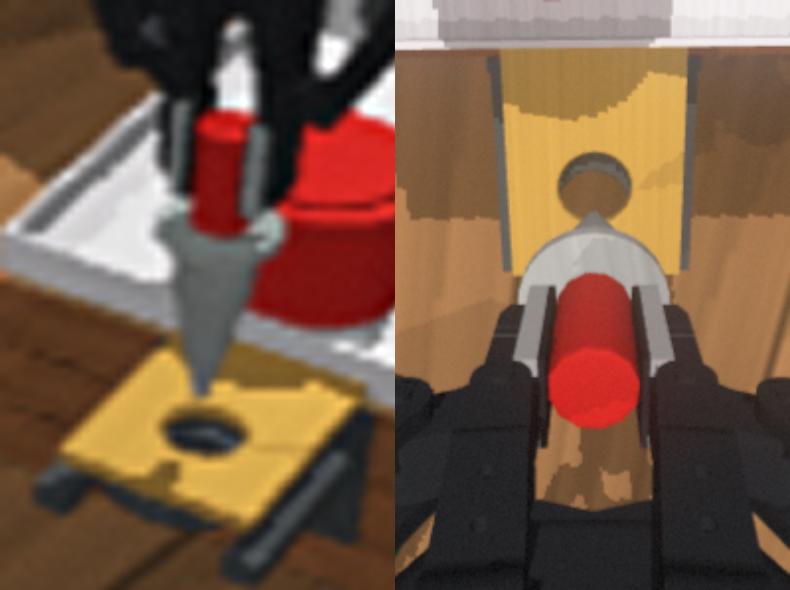

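The pin hangs upright in the grip. Its tip is at scene (298,194.6), which matches the prediction, about 19 mm above the lug and midway between the two hole centres. Lowering the tip into the eye.

jog_arm:
  hand: [0.01,0.01,0.01,0.01,0.01]
  travel:
    - [0,0,-0.01]
    - [0,0,-0.01]
    - [0,0,-0.008]
    - [0,0,-0.005]
    - [0,0,0]
  yaw: [0,0,0,0,0]

```text
time_s: 7.8
position: [0.6369, -0.0799, 0.1814]
tool_rot: [[-0.152, 0.988, -0.001], [0.988, 0.152, 0.0], [0.0, -0.001, -1.0]]
ft_force: [-0.2, -0.4, -3.0]
grip_width: 0.0203
gripper_force: 59.1
```

jog_arm:
  hand: [0.01,0.01,0.01,0.01,0.01]
  travel:
    - [0.0003,-0.001,0]
    - [0.0004,-0.0014,0]
    - [0.0004,-0.0014,0]
    - [0.0004,-0.0014,0]
    - [0,0,0]
  yaw: [0,0,0,0,0]

```text
time_s: 8.43
position: [0.6384, -0.0849, 0.1819]
tool_rot: [[-0.152, 0.988, -0.0], [0.988, 0.152, 0.001], [0.001, -0.0, -1.0]]
ft_force: [-0.4, 2.7, -1.3]
grip_width: 0.0203
gripper_force: 59.1
```

jog_arm:
  hand: [0.01,0.01,0.01,0.01,0.01]
  travel:
    - [0,0,-0.002]
    - [0,0,-0.002]
    - [0,0,-0.002]
    - [0,0,-0.002]
    - [0,0,0]
  yaw: [0,0,0,0,0]

```text
time_s: 9.05
position: [0.6385, -0.0851, 0.1735]
tool_rot: [[-0.152, 0.988, -0.0], [0.988, 0.152, 0.0], [0.0, -0.0, -1.0]]
ft_force: [-0.6, 1.8, -2.3]
grip_width: 0.0206
gripper_force: 59.2
```

jog_arm:
  hand: [0.01,0.01,0.01,0.01,0.01]
  travel:
    - [0,0,-0.002]
    - [0,0,-0.002]
    - [0,0,-0.002]
    - [0,0,-0.002]
    - [0,0,-0.001]
  yaw: [0,0,0,0,0]

```text
time_s: 9.68
position: [0.6385, -0.0851, 0.1647]
tool_rot: [[-0.152, 0.988, -0.0], [0.988, 0.152, 0.0], [0.0, -0.0, -1.0]]
ft_force: [-0.1, 2.6, -0.6]
grip_width: 0.0205
gripper_force: 59.2
```

jog_arm:
  hand: [0.01,0.01,0.01,0.01,0.01]
  travel:
    - [0,0,-0.002]
    - [0,0,-0.002]
    - [0,0,-0.002]
    - [0,0,-0.002]
    - [0,0,-0.001]
  yaw: [0,0,0,0,0]

```text
time_s: 10.3
position: [0.6385, -0.0852, 0.1557]
tool_rot: [[-0.152, 0.988, -0.0], [0.988, 0.152, 0.0], [0.0, -0.0, -1.0]]
ft_force: [0.3, 2.2, -1.4]
grip_width: 0.0202
gripper_force: 59.2
```

jog_arm:
  hand: [0.01,0.01,0.01,0.01,0.01]
  travel:
    - [0,0,-0.0015]
    - [0,0,-0.0015]
    - [0,0,-0.0015]
    - [0,0,-0.0015]
    - [0,0,-0.001]
  yaw: [0,0,0,0,0]

```text
time_s: 10.92
position: [0.6385, -0.0851, 0.1487]
tool_rot: [[-0.152, 0.988, -0.0], [0.988, 0.152, 0.0], [0.0, -0.0, -1.0]]
ft_force: [-0.9, 1.6, -0.7]
grip_width: 0.0201
gripper_force: 59.2
```

jog_arm:
  hand: [0.01,0.01,0.01,0.01,0.01]
  travel:
    - [0,0,-0.001]
    - [0,0,-0.001]
    - [0,0,-0.001]
    - [0,0,-0.001]
    - [0,0,-0.001]
  yaw: [0,0,0,0,0]

```text
time_s: 11.55
position: [0.6384, -0.0851, 0.1436]
tool_rot: [[-0.152, 0.988, -0.0], [0.988, 0.152, 0.0], [0.0, -0.0, -1.0]]
ft_force: [-0.3, 2.9, -0.6]
grip_width: 0.0203
gripper_force: 59.2
```

jog_arm:
  hand: [0.01,0.01,0.01,0.01,0.01]
  travel:
    - [0,0,-0.0007]
    - [0,0,-0.0007]
    - [0,0,-0.0007]
    - [0,0,-0.0007]
    - [0,0,-0.0007]
  yaw: [0,0,0,0,0]

```text
time_s: 12.18
position: [0.6385, -0.0851, 0.1403]
tool_rot: [[-0.152, 0.988, -0.0], [0.988, 0.152, 0.0], [0.0, -0.0, -1.0]]
ft_force: [-1.3, 1.9, -0.9]
grip_width: 0.0206
gripper_force: 59.2
```

jog_arm:
  hand: [0.01,0.01,0.01,0.01,0.01]
  travel:
    - [0,0,-0.0007]
    - [0,0,-0.0007]
    - [0,0,-0.0007]
    - [0,0,-0.0007]
    - [0,0,-0.0007]
  yaw: [0,0,0,0,0]

```text
time_s: 12.8
position: [0.6384, -0.0851, 0.1367]
tool_rot: [[-0.152, 0.988, -0.0], [0.988, 0.152, 0.0], [0.0, -0.0, -1.0]]
ft_force: [-3.6, 2.0, -0.9]
grip_width: 0.0201
gripper_force: 59.3
```

jog_arm:
  hand: [0.01,0.01,0.01,0.01,0.01]
  travel:
    - [-0.0003,0,0]
    - [0,0,-0.0006]
    - [0,0,-0.0006]
    - [0,0,-0.0006]
    - [0,0,-0.0006]
  yaw: [0,0,0,0,0]

```text
time_s: 13.42
position: [0.6382, -0.0851, 0.1344]
tool_rot: [[-0.152, 0.988, -0.0], [0.988, 0.152, 0.0], [0.0, -0.0, -1.0]]
ft_force: [-2.3, 3.4, -1.1]
grip_width: 0.0205
gripper_force: 59.3
```

jog_arm:
  hand: [0.01,0.01,0.01,0.01,0.01]
  travel:
    - [0,0,-0.0006]
    - [0,0,-0.0006]
    - [0,0,-0.0006]
    - [0,0,-0.0006]
    - [0,0,0]
  yaw: [0,0,0,0,0]

```text
time_s: 14.05
position: [0.6382, -0.0851, 0.1319]
tool_rot: [[-0.152, 0.988, -0.0], [0.988, 0.152, 0.0], [0.0, -0.0, -1.0]]
ft_force: [-2.7, 4.0, -1.7]
grip_width: 0.0204
gripper_force: 59.3
```

jog_arm:
  hand: [0.01,0.01,0.01,0.01,0.01]
  travel:
    - [-0.0002,0.0002,-0.0005]
    - [0,0,-0.0005]
    - [0,0,-0.0005]
    - [0,0,-0.0004]
    - [0,0,0]
  yaw: [0,0,0,0,0]

```text
time_s: 14.68
position: [0.6381, -0.085, 0.1301]
tool_rot: [[-0.152, 0.988, 0.0], [0.988, 0.152, -0.0], [-0.0, 0.0, -1.0]]
ft_force: [-2.0, 3.1, -2.2]
grip_width: 0.0207
gripper_force: 59.3
```

jog_arm:
  hand: [0.01,0.01,0.01,0.01,0.01]
  travel:
    - [0,0,-0.0003]
    - [0,0,-0.0003]
    - [0,0,-0.0003]
    - [0,0,0]
    - [0,0,0]
  yaw: [0,0,0,0,0]

```text
time_s: 15.3
position: [0.638, -0.085, 0.1292]
tool_rot: [[-0.152, 0.988, 0.0], [0.988, 0.152, -0.0], [-0.0, 0.0, -1.0]]
ft_force: [-1.7, 2.2, -1.8]
grip_width: 0.0204
gripper_force: 59.3
```

jog_arm:
  hand: [0.01,0.01,0.01,0.01,0.01]
  travel:
    - [0,0,-0.0003]
    - [0,0,-0.0003]
    - [0,0,0]
    - [0,0,0]
    - [0,0,0]
  yaw: [0,0,0,0,0]

```text
time_s: 15.92
position: [0.638, -0.085, 0.1286]
tool_rot: [[-0.152, 0.988, 0.0], [0.988, 0.152, 0.0], [-0.0, 0.0, -1.0]]
ft_force: [-1.2, 1.7, -1.7]
grip_width: 0.0201
gripper_force: 59.3
```

jog_arm:
  hand: [0.01,0.01,0.01,0.01,0.01]
  travel:
    - [0,0,-0.0002]
    - [0,0,-0.0002]
    - [0,0,0]
    - [0,0,0]
    - [0,0,0]
  yaw: [0,0,0,0,0]

```text
time_s: 16.55
position: [0.638, -0.085, 0.1282]
tool_rot: [[-0.152, 0.988, -0.0], [0.988, 0.152, 0.0], [0.0, -0.0, -1.0]]
ft_force: [-1.6, 2.4, -1.7]
grip_width: 0.0205
gripper_force: 59.3
```

jog_arm:
  hand: [0.01,0.01,0.01,0.01,0.01]
  travel:
    - [0,0,-0.0002]
    - [0,0,-0.0002]
    - [0,0,0]
    - [0,0,0]
    - [0,0,0]
  yaw: [0,0,0,0,0]

```text
time_s: 17.18
position: [0.638, -0.0849, 0.1279]
tool_rot: [[-0.152, 0.988, 0.0], [0.988, 0.152, 0.0], [-0.0, 0.0, -1.0]]
ft_force: [-1.6, 2.8, 1.3]
grip_width: 0.0203
gripper_force: 59.3
```

jog_arm:
  hand: [0.01,0.01,0.01,0.01,0.01]
  travel:
    - [0,0,-0.0002]
    - [0,0,-0.0002]
    - [0,0,0]
    - [0,0,0]
    - [0,0,0]
  yaw: [0,0,0,0,0]

```text
time_s: 17.8
position: [0.6381, -0.0849, 0.1277]
tool_rot: [[-0.152, 0.988, 0.0], [0.988, 0.152, -0.0], [-0.0, 0.0, -1.0]]
ft_force: [-3.0, 3.0, 5.6]
grip_width: 0.0204
gripper_force: 59.9
```

Vertical force rose from -1.7 to +5.6 N with the TCP at the expected home height (0.128), so the collar is seated. Releasing.

jog_arm:
  hand: [0.022,0.026,0.032,0.04,0.05]
  travel:
    - [0,0,0]
    - [0,0,0]
    - [0,0,0]
    - [0,0,0]
    - [0,0,0]
  yaw: [0,0,0,0,0]

```text
time_s: 18.42
position: [0.6381, -0.085, 0.1274]
tool_rot: [[-0.152, 0.988, 0.0], [0.988, 0.152, -0.0], [-0.0, 0.0, -1.0]]
ft_force: [-0.5, 1.0, 0.0]
grip_width: 0.0504
gripper_force: 0.0
```

jog_arm:
  hand: [0.05,0.05,0.05,0.05,0.05]
  travel:
    - [0,0,0]
    - [0,0,0.01]
    - [0,0,0.02]
    - [0,0,0.03]
    - [0,0,0.025]
  yaw: [0,0,0,0,0]

```text
time_s: 19.05
position: [0.6381, -0.085, 0.2145]
tool_rot: [[-0.152, 0.988, 0.002], [0.988, 0.152, -0.0], [-0.001, 0.001, -1.0]]
ft_force: [-0.9, -0.2, -0.4]
grip_width: 0.0501
gripper_force: 0.0
```

Run:
```python
from h import *
s=env.observe();print(s["position"],s["ft_force"],s["grip_width"],s["time_s"])
a=env.get_image("scene")[:,:,::-1][150:226,272:324];w=env.get_image("wrist")[:,:,::-1]
cv2.imwrite("pics/f.png",np.hstack([cv2.resize(a,(390,570),interpolation=cv2.INTER_CUBIC),cv2.resize(w[60:330,160:345],(390,570))]))
```

```text
[ 0.6381425  -0.08498174  0.21445207] [-0.91182939 -0.1871123  -0.43704905] 0.05011425452710175 19.05
```

View pics/f.png

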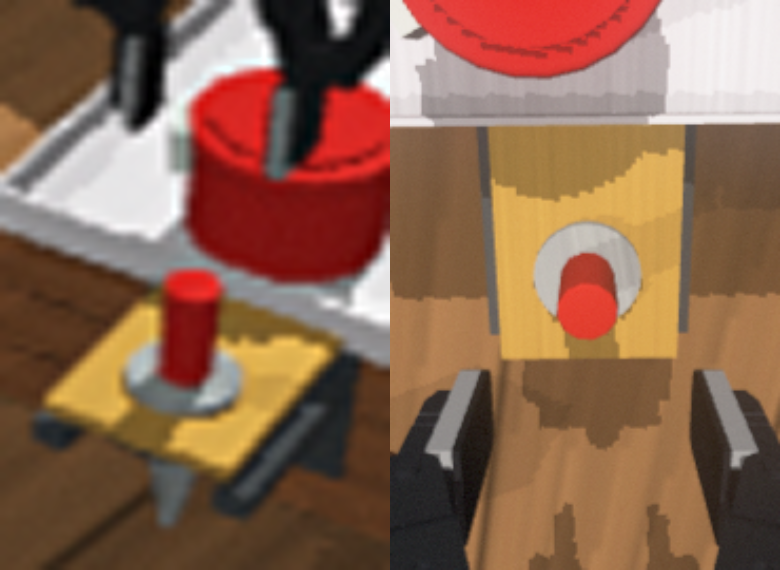

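The picture shows the collar flat on the lug at crop (183,378), the tip below the eye, the tray pulled over and the gripper clear. Handing in.

```bash
python3 -c "
from rig import env
print(env.close_job())"
```

```text
the job is handed in; nothing more can be done
None
```

The pin is through lug and eye with its collar flat on the lug, the tray is pulled into line, and the pin is released; I handed the job in at about 19 s, and it returned no verdict.

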